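Line up the clay vessels by height

ROBOT

A 6-joint arm with a two-finger parallel gripper is mounted at the origin on the work surface. World frame = base frame: x ahead of the robot, y to its left, z up, the work surface at z = 0. Lengths are in m, angles in rad, forces in N, time in s.
With the tool pointing down it reaches from about 0.375 to 0.925 m from the base axis. Payload 5.7 kg.
Tool frame: the origin (TCP) lies midway between the tips of the shut fingers; the grasp point (between the pads) lies 19 mm behind it; z points along the fingers, y is the line along which they close (so a half turn about z gives the same grasp; the last joint's range is limited). The gripper opens to 88 mm and grips with 3 to 60 N. Pads are 20 mm wide; open, the fingers measure 115 mm over their backs; the gripper's body (75 mm by 178 mm) begins 61 mm behind the grasp point.
Start: joints at [1.174, 0.359, 1.51, -0, 1.272, -0.115], TCP at [0.167, 0.576, 0.194] pointing down, gripper open.
Joint ranges: [-2.97, 2.97], [-1.01, 2.36], [0.21, 2.38], [-0.96, 4.11], [0.2, 2.71], [-2.98, 2.98]. Speed limits (rad/s): [2.39, 2.39, 3.14, 3.14, 3.14, 3.14].

INTERFACE

Orientations are given as a unit quaternion [w, x, y, z].
In Python, from plant import arm, imaging, order gives the robot as it stands.
- The arm moves only by the shell command python3 -m jog 'ROWS' [FORCE]. ROWS is JSON, one flat list of numbers, 7 for each row, row after row: the shift along the tool's x, y, z as a fraction of full scale, then the turn, a rotation vector about the tool's x, y, z as a fraction of full scale, then the opening, from -1 (shut) to 1 (fully open). A call has 1 to 20 rows; each row shifts and turns the commanded pose from where the row before left it, along the tool's axes as they then stand; what a row does not reach is not made up. Full scale, the value 1, is 200 mm for a shift and 2 pi rad for a turn. A row lasts 1/10 s, in which the tool goes at most 50 mm and 8.59 degrees, less where a joint would pass 70% of its speed; a pose out of reach is approached as far as the arm can. A call with a number of a shift or a turn outside -1 to 1 is refused whole. A call with a gripper value outside its range is refused whole. The fingers move at their own pace and stop on an object; FORCE is the grip in N (left out, the last holds). Time passes only in rows, so rows that do not move let the fingers close. It gives the time, the measured TCP pose, the force, the opening and the grip force at its end, in the units of the state.
- arm.observe(): the state, without advancing time (a new reading comes with each control period).
- imaging.read_camera(name): name is "scene" or "top" or "wrist"; returns a dict with "image" (400x640x3 uint8, red, green, blue), "fx", "fy", "cx", "cy" (pixels), "dist" ([k1, k2, p1, p2, k3] as OpenCV has them; the pictures are not rectified), "rvec" (rotation vector, rad) and "tvec" (3), from world to camera coordinates, as OpenCV has them; the wrist camera has in their place "mount" (4x4, takes a point from camera to tool coordinates, whose origin is the TCP and whose axes are the flange's). Camera axes: x right, y down, z forward; pixel columns grow to the right and rows downward; lengths in m; the calibration is good to about 2 mm. A picture is of the moment at which its call begins: read the wrist's pose just before it. There is no depth.
- order.job_done(): hands the job in; it is judged then, once.
The state is a dict: "t": time; "joint_positions": joint angles; "dq": joint speeds; "joint_torque": joint torques, N m; "tool_pos": TCP position; "eef_rot": TCP orientation; "wrist_force": force on the tool from outside, world axes, zero at the start; "wrist_torque": the same for the moment, N m; "width": finger opening in m; "finger_force": force on a finger pad.
Only numpy, scipy, OpenCV 4.12 (cv2) and the standard library are available. Lean on these libraries where they do the work, as an engineer would, in place of code of your own. Each camera call takes 0.05 s, during which the arm holds its last target. There are 200 camera calls.

TASK

Take the narrow cup out of the bowl it stands in and line up the four unglazed clay vessels on the board's cork pads in order of height, one standing upright in the middle of each pad: the tallest next to the steel measuring stick, then shorter and shorter, the low bowl furthest from it. Set the clay down without dropping it, and leave the green jar where it is.

Things in the scene. Friction and masses are not known exactly. Their poses are not given: they have to be found in the camera images.
- vase_center (a point): the tall straight vessel: an upright, straight-sided round pot of unglazed red-brown clay, open at the top, outside diameter 48 mm, height 130 mm, wall 4 mm (floor 6 mm). The point lies on its axis half-way up, 65 mm above its underside; its z axis points up out of the mouth.
- beaker_center (a point): the second-tallest vessel: an upright, straight-sided round pot of unglazed red-brown clay, open at the top, outside diameter 56 mm, height 105 mm, wall 4 mm (floor 6 mm). The point lies on its axis half-way up, 52.5 mm above its underside; its z axis points up out of the mouth.
- cup_center (a point): the third-tallest, narrowest vessel; at the start it stands loosely, upright, inside the bowl (9 mm to spare all round, not stuck), on the bowl's inner floor, so that its top 36 mm stand above the bowl's rim: an upright, straight-sided round pot of unglazed red-brown clay, open at the top, outside diameter 38 mm, height 80 mm, wall 4 mm (floor 6 mm). The point lies on its axis half-way up, 40 mm above its underside; its z axis points up out of the mouth.
- bowl_center (a point): the lowest and widest vessel; at the start it holds the cup, its bore is 56 mm wide and its floor 6 mm thick: an upright, straight-sided round pot of unglazed red-brown clay, open at the top, outside diameter 64 mm, height 50 mm, wall 4 mm (floor 6 mm). The point lies on its axis half-way up, 25 mm above its underside; its z axis points up out of the mouth.
- pad0_top (a point): one of four identical round cork pads (76 mm across, 3 mm thick) fixed in a straight row at 90 mm spacing on a long pale wooden board lying on the bench; pads are numbered along the row, pad0 at its right-hand end seen from the robot (most negative y), pad3 at its left-hand end. The point is the centre of the pad's top face, 17 mm above the bench; its y axis runs along the row from pad0 towards pad3, z up. Fixed.
- pad1_top (a point): one of four identical round cork pads (76 mm across, 3 mm thick) fixed in a straight row at 90 mm spacing on a long pale wooden board lying on the bench; pads are numbered along the row, pad0 at its right-hand end seen from the robot (most negative y), pad3 at its left-hand end. The point is the centre of the pad's top face, 17 mm above the bench; its y axis runs along the row from pad0 towards pad3, z up. Fixed.
- pad2_top (a point): one of four identical round cork pads (76 mm across, 3 mm thick) fixed in a straight row at 90 mm spacing on a long pale wooden board lying on the bench; pads are numbered along the row, pad0 at its right-hand end seen from the robot (most negative y), pad3 at its left-hand end. The point is the centre of the pad's top face, 17 mm above the bench; its y axis runs along the row from pad0 towards pad3, z up. Fixed.
- pad3_top (a point): one of four identical round cork pads (76 mm across, 3 mm thick) fixed in a straight row at 90 mm spacing on a long pale wooden board lying on the bench; pads are numbered along the row, pad0 at its right-hand end seen from the robot (most negative y), pad3 at its left-hand end. The point is the centre of the pad's top face, 17 mm above the bench; its y axis runs along the row from pad0 towards pad3, z up. Fixed.
- stick_foot (a point): an upright steel measuring stick (24 by 6 mm, 140 mm tall) on a dark steel foot (50 by 36 mm, 16 mm high), fixed on the board at one end of the row, on the row's line, 90 mm beyond the centre of the last pad; it may be at either end (a low grey whetstone, 70 by 30 mm, 18 mm high, is fixed at the other end). The point is the centre of the underside of its foot, 14 mm above the bench.
- jar_center (a point): a closed green glass jar with a steel lid, 64 mm in diameter, 90 mm tall, loose on the bench, a bystander to be left alone. The point is half-way up on its axis.

How it is judged:
At the end, for the whole second after the job is handed in: Counted from the measuring stick, vase, beaker, cup and bowl stand each on its own pad: axis within 14 mm of the pad's centre, upright within 0.09 rad, resting on the pad (height within 6 mm), at rest and released (((horizontal distance between stick_foot and pad3_top below 0.12 m and horizontal distance between vase_center and pad3_top below 0.014 m and horizontal distance between beaker_center and pad2_top below 0.014 m and horizontal distance between cup_center and pad1_top below 0.014 m and horizontal distance between bowl_center and pad0_top below 0.014 m) or (horizontal distance between stick_foot and pad0_top below 0.12 m and horizontal distance between vase_center and pad0_top below 0.014 m and horizontal distance between beaker_center and pad1_top below 0.014 m and horizontal distance between cup_center and pad2_top below 0.014 m and horizontal distance between bowl_center and pad3_top below 0.014 m)) and angle between each of vase_center, beaker_center, cup_center, bowl_center's own z axis and vertical below 0.09 rad and height (world z) of vase_center between 0.076 and 0.088 m and linear speed of each of vase, beaker, cup, bowl below 0.02 m/s and angular speed of each of vase, beaker, cup, bowl below 0.2 rad/s and height (world z) of beaker_center between 0.0635 and 0.0755 m and height (world z) of cup_center between 0.051 and 0.063 m and height (world z) of bowl_center between 0.036 and 0.048 m); the robot touches nothing.
It fails at once if the vase is dropped or knocked flying: faster than 0.9 m/s while the fingers do not touch it (linear speed of vase above 0.9 m/s and contact force between the fingers and vase below 0.02 N).
It fails at once if the beaker is dropped or knocked flying: faster than 0.9 m/s while the fingers do not touch it (linear speed of beaker above 0.9 m/s and contact force between the fingers and beaker below 0.02 N).
It fails at once if the cup is dropped or knocked flying: faster than 0.9 m/s while the fingers do not touch it (linear speed of cup above 0.9 m/s and contact force between the fingers and cup below 0.02 N).
It fails at once if the bowl is dropped or knocked flying: faster than 0.9 m/s while the fingers do not touch it (linear speed of bowl above 0.9 m/s and contact force between the fingers and bowl below 0.02 N).
It fails at once if the green jar is shifted by more than 25 mm (distance of jar_center from where it was at the start of the episode above 0.025 m).
It also fails if it takes over 106 s, if anything falls off the work surface, if the arm or the gripper's body presses on something with over 40 N, if the wrist force passes 120 N, or if a joint passes its speed limit or range.

## Working session

There is one attempt and no reset: what is moved stays moved. The work goes in short steps, Python scripts to look and compute and a shell command to move; the robot and the scene stay as the last step left them, time stands still between calls to the robot, and variables do not carry over. Pictures are saved under pics/ and viewed, at most 14 in all, crops included, and the job is handed in when it is done.

```bash
ls; mkdir -p pics
python3 - <<'E'
from plant import arm, imaging
import cv2
s=arm.observe(); print({k:(s[k]) for k in ('t','tool_pos','eef_rot','width','joint_positions')})
for n in ('scene','top'):
    c=imaging.read_camera(n); cv2.imwrite(f'pics/{n}0.png',c['image'][:,:,::-1])
    print(n,{k:v for k,v in c.items() if k!='image'})
c=imaging.read_camera('wrist');print(c['mount'],c['fx'],c['dist'])
E
```

```text
pics
{'t': 0.0, 'tool_pos': array([0.16656112, 0.57562428, 0.19330025]), 'eef_rot': array([-2.35555304e-04,  1.40431959e-01,  9.90089887e-01, -9.08793323e-04]), 'width': 0.08792606720596433, 'joint_positions': array([ 1.17390062e+00,  3.59510892e-01,  1.51144794e+00, -4.68200496e-06,
        1.27251146e+00, -1.15098835e-01])}
scene {'fx': 468.04360430658573, 'fy': 468.04360430658573, 'cx': 314.74327538144763, 'cy': 208.14459919327035, 'dist': array([-0.04129234,  0.        ,  0.        ,  0.        ,  0.        ]), 'rvec': array([ 1.51219377,  1.80605271, -0.95100116]), 'tvec': array([-0.00933459, -0.26287537,  1.48290852])}
top {'fx': 493.9524476377978, 'fy': 493.9524476377978, 'cx': 322.55144214391976, 'cy': 209.2529815611141, 'dist': array([-0.1392445,  0.       ,  0.       ,  0.       ,  0.       ]), 'rvec': array([ 2.19622901, -2.20984446,  0.0784206 ]), 'tvec': array([0.0947536 , 0.56064555, 1.16531331])}
[[ 7.91942828e-04 -9.54669036e-01 -2.97668278e-01  8.12987746e-02]
 [ 9.99999505e-01  9.35500952e-04 -3.39812351e-04  7.73315070e-05]
 [ 6.02877287e-04 -2.97667861e-01  9.54669304e-01 -1.91164543e-01]
 [ 0.00000000e+00  0.00000000e+00  0.00000000e+00  1.00000000e+00]] 275.6009331317363 [-0.00357962  0.          0.          0.          0.        ]
```

View pics/top0.png

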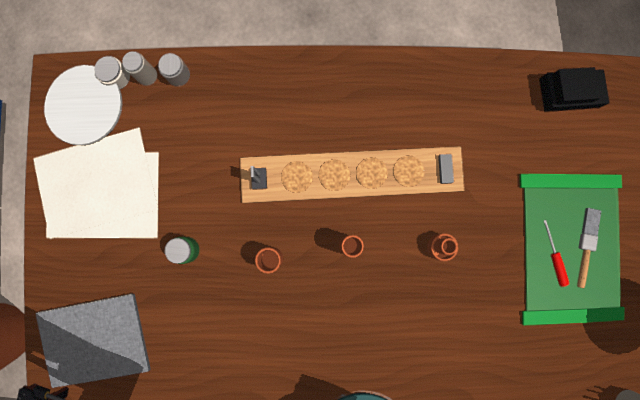

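View pics/scene0.png

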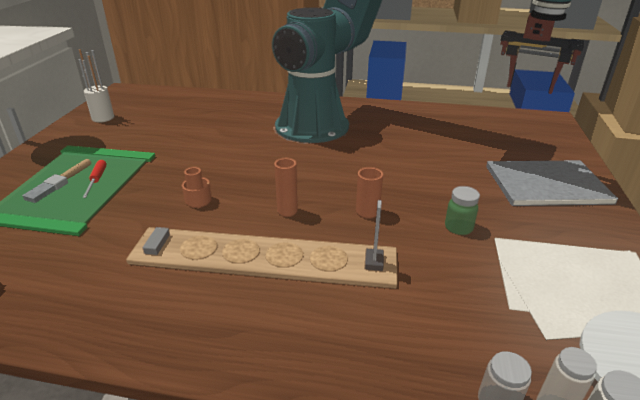

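Top view: pads at columns 297, 334, 371 and 409 (row about 176), with the stick at the left (+y) end, so pad3 takes the vase. The beaker is at (268,260), the vase at (352,245), the cup in the bowl at (445,247), and the jar at (181,250).

```bash
cat > h.py <<'E'
import numpy as np, cv2
from plant import arm, imaging
from scipy.spatial.transform import Rotation as R
def rot(s): q=s['eef_rot']; return R.from_quat([q[1],q[2],q[3],q[0]]).as_matrix()
def grab(n):
    s=arm.observe(); c=imaging.read_camera(n)
    K=np.array([[c['fx'],0,c['cx']],[0,c['fy'],c['cy']],[0,0,1]])
    if n=='wrist':
        T=np.eye(4); T[:3,:3]=rot(s); T[:3,3]=s['tool_pos']; M=T@np.array(c['mount'])
        Rw,o=M[:3,:3],M[:3,3]
    else:
        Rm=cv2.Rodrigues(c['rvec'])[0]; Rw=Rm.T; o=-Rm.T@c['tvec']
    return c['image'],K,np.array(c['dist']),Rw,o,s
def cast(g,uv,z):
    uv=np.asarray(uv,float).reshape(-1,1,2)
    p=cv2.undistortPoints(uv,g[1],g[2]).reshape(-1,2)
    d=np.c_[p,np.ones(len(p))]@g[3].T
    return g[4]+d*((z-g[4][2])/d[:,2])[:,None]
def proj(g,P):
    P=np.atleast_2d(P).astype(float); rv=cv2.Rodrigues(g[3].T)[0]
    return cv2.projectPoints(P,rv,-g[3].T@g[4],g[1],g[2])[0].reshape(-1,2)
def clay(im):
    h=cv2.cvtColor(im,cv2.COLOR_RGB2HSV)
    return h
E
python3 - <<'E'
from h import *
g=grab('top'); im=g[0]; hsv=clay(im)
print('cam',g[4])
for p in [(268,248),(352,236),(445,235),(300,180),(280,165),(371,176),(268,272),(300,230),(180,250)]: print(p,hsv[p[1],p[0]],im[p[1],p[0]])
for n,uv,z in [('bk',(268,258),.105),('vase',(352,244),.13),('cup',(448,246),.086),('bowl',(445,247),.05),('p3',(297,176),.017),('p2',(334,175),.017),('p1',(371,173),.017),('p0',(409,171),.017),('jar',(181,250),.09)]: print(n,cast(g,uv,z)[0].round(4))
big=cv2.resize(im[140:290,150:480],None,fx=2.4,fy=2.4,interpolation=cv2.INTER_CUBIC)
cv2.imwrite('pics/crop1.png',big[:,:,::-1])
E
```

```text
cam [0.49847264 0.11256826 1.19168377]
(268, 248) [  9 176 191] [191 100  59]
(352, 236) [  9 174 209] [209 107  66]
(445, 235) [  9 173 183] [183  96  59]
(300, 180) [ 14 140 201] [201 144  91]
(280, 165) [ 15 123 235] [235 180 122]
(371, 176) [ 14 138 218] [218 156 100]
(268, 272) [  9 172 215] [215 115  70]
(300, 230) [ 11 170 102] [102  60  34]
(180, 250) [  9  13 190] [190 183 180]
bk [0.4499 0.2134 0.105 ]
vase [0.4799 0.0306 0.13  ]
cup [ 0.4724 -0.1911  0.086 ]
bowl [ 0.4693 -0.1938  0.05  ]
p3 [0.641  0.1519 0.017 ]
p2 [0.643  0.0634 0.017 ]
p1 [ 0.6476 -0.0256  0.017 ]
p0 [ 0.6523 -0.1178  0.017 ]
jar [0.4675 0.4105 0.09  ]
```

View pics/crop1.png

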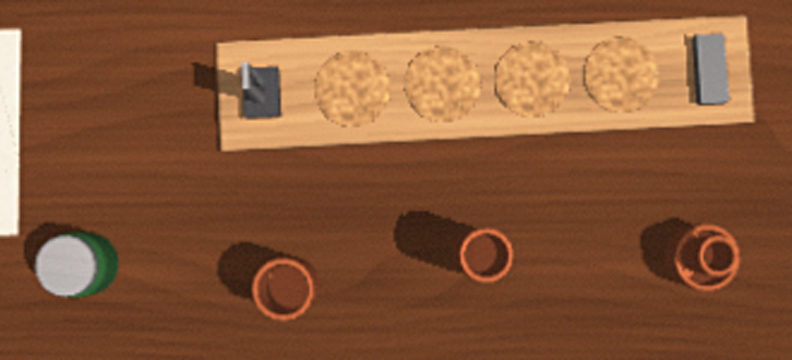

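Clear view: rims, cork pads and jar are all separated. Now precise positions by colour contours.

```bash
cat > m.py <<'E'
from h import *
g=grab('top'); im=g[0]; hsv=clay(im)
r=im.astype(int)
m=((hsv[...,0]<=11)&(hsv[...,1]>150)&(hsv[...,2]>150)).astype(np.uint8)*255
m=cv2.morphologyEx(m,cv2.MORPH_CLOSE,np.ones((3,3)))
for c in cv2.findContours(m,cv2.RETR_CCOMP,cv2.CHAIN_APPROX_NONE)[0]:
    if cv2.contourArea(c)<40: continue
    x,y,w,h=cv2.boundingRect(c)
    if not(230<x<470 and 140<y<290): continue
    hu=cv2.convexHull(c); (u,v),ra=cv2.minEnclosingCircle(hu); e=cv2.fitEllipse(c)[0]
    print('clay',(x,y,w,h),round(u,1),round(v,1),'r',round(ra,1),'ell',np.round(e,1),{z:cast(g,(u,v),z)[0][:2].round(4).tolist() for z in(.05,.086,.105,.13)})
m=((hsv[...,1]>130)&(hsv[...,0]>=12)&(hsv[...,2]>140)).astype(np.uint8)*255
m=cv2.morphologyEx(m,cv2.MORPH_OPEN,np.ones((3,3))); m=cv2.morphologyEx(m,cv2.MORPH_CLOSE,np.ones((7,7)))
P=[]
for c in cv2.findContours(m,cv2.RETR_EXTERNAL,cv2.CHAIN_APPROX_NONE)[0]:
    if cv2.contourArea(c)<400: continue
    x,y,w,h=cv2.boundingRect(c)
    if not(230<x<470 and 140<y<220): continue
    M=cv2.moments(c); p=cast(g,(M['m10']/M['m00'],M['m01']/M['m00']),.017)[0]; P.append(p[:2]); print('pad',(x,y,w,h),p.round(4))
E
python3 m.py
```

```text
clay (255, 248, 26, 26) 267.7 260.2 r 12.8 ell [267.6 260.2] {0.05: [0.4423, 0.2192], 0.086: [0.4441, 0.2158], 0.105: [0.445, 0.2141], 0.13: [0.4462, 0.2117]}
clay (257, 249, 23, 23) 267.7 260.1 r 11.5 ell [267.9 260.3] {0.05: [0.4426, 0.2191], 0.086: [0.4443, 0.2158], 0.105: [0.4453, 0.214], 0.13: [0.4465, 0.2117]}
clay (342, 235, 22, 23) 352.5 246.0 r 11.3 ell [352.4 246. ] {0.05: [0.4739, 0.0232], 0.086: [0.4746, 0.026], 0.105: [0.475, 0.0275], 0.13: [0.4756, 0.0294]}
clay (343, 236, 20, 21) 352.5 246.0 r 10.1 ell [352.5 246. ] {0.05: [0.4739, 0.0233], 0.086: [0.4746, 0.0261], 0.105: [0.475, 0.0276], 0.13: [0.4756, 0.0295]}
clay (432, 234, 26, 27) 444.5 247.0 r 13.8 ell [445.4 247.2] {0.05: [0.4693, -0.1926], 0.086: [0.4702, -0.183], 0.105: [0.4707, -0.1779], 0.13: [0.4714, -0.1712]}
clay (442, 239, 15, 15) 449.0 246.0 r 7.3 ell [449.1 246.2] {0.05: [0.4715, -0.2034], 0.086: [0.4724, -0.1935], 0.105: [0.4728, -0.1882], 0.13: [0.4734, -0.1813]}
pad (281, 155, 146, 38) [0.6462 0.0185 0.017 ]
```

```bash
python3 -m jog '[0,0,-0.1,0,0,0.022,1, 0,0,-0.1,0,0,0.022,1, 0,0,0,0,0,0.022,1, 0,0,0,0,0,0.022,1, 0,0,0,0,0,0.022,1, 0,0,0,0,0,0.022,1, 0,0,0,0,0,0.022,1, 0,0,0,0,0,0.022,1, 0,0,0,0,0,0.022,1, -0.18,0.13,0,0,0,0,1, -0.18,0.13,0,0,0,0,1, -0.18,0.13,0,0,0,0,1, -0.18,0.13,0,0,0,0,1, -0.18,0.13,0,0,0,0,1, -0.18,0.13,0,0,0,0,1, -0.18,0.13,0,0,0,0,1, -0.18,0.13,0,0,0,0,1, -0.18,0.13,0,0,0,0,1, -0.18,0.13,0,0,0,0,1]' 20
cat > st.py <<'E'
from h import *
# usage: st.py x y z [yawdeg] : prints remaining shift in tool axes fraction
import sys
s=arm.observe(); Rt=rot(s); print('t',round(s['t'],1),'p',s['tool_pos'].round(4),'yaw',np.degrees(np.arctan2(Rt[1,1],Rt[0,1])).round(2),'tilt',np.degrees(np.arccos(-Rt[2,2])).round(2),'w',round(s['width'],4),'F',np.round(s['wrist_force'],1))
if len(sys.argv)>3: print('need frac',(Rt.T@(np.array(sys.argv[1:4],float)-s['tool_pos'])/.2).round(3))
E
cat > ring.py <<'E'
from h import *
# ring.py ztop Dout name: find clay blobs in wrist view, hull circle cast on z
import sys
z=float(sys.argv[1]); g=grab('wrist'); im=g[0]; cv2.imwrite('pics/%s.png'%sys.argv[2],im[:,:,::-1])
h=clay(im); m=((h[...,0]<=11)&(h[...,1]>150)&(h[...,2]>120)).astype(np.uint8)*255
m=cv2.morphologyEx(m,cv2.MORPH_OPEN,np.ones((3,3)))
for c in cv2.findContours(m,cv2.RETR_CCOMP,cv2.CHAIN_APPROX_NONE)[0]:
    if cv2.contourArea(c)<300: continue
    P=cast(g,c.reshape(-1,2),z)[:,:2].astype(np.float32)
    (x,y),r=cv2.minEnclosingCircle(P); print(cv2.boundingRect(c),'centre',round(x,4),round(y,4),'r',round(r,4))
E
python3 st.py .445 .214 .25; python3 ring.py .105 w1
```

```text
t: 2.15
tool_pos: [0.4436, 0.2268, 0.2343]
eef_rot: [0.0, 0.691, 0.723, 0.0]
wrist_force: [1.0, 1.6, -0.5]
width: 0.088
finger_force: 0.0
t 2.1 p [0.4436 0.2268 0.2343] yaw 2.57 tilt 0.02 w 0.088 F [ 1.   1.6 -0.5]
need frac [-0.064  0.004 -0.079]
```

View pics/w1.png

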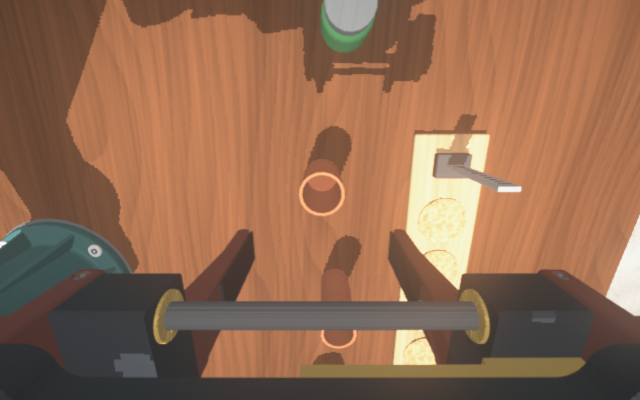

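Wrist view: the beaker rim is at (322,193), the vase rim is partly hidden at (338,335), and pads 3 and 2 are at (441,220) and (440,265). The wrist image is brighter, so the mask needs adapting.

Run:
```python
import cv2
im=cv2.imread('pics/w1.png');h=cv2.cvtColor(im,cv2.COLOR_BGR2HSV)
print(h[193,298:350].tolist()[::1]); print(h[150,200],h[190,250],h[240,300])
```

```text
[[10, 140, 206], [12, 129, 243], [16, 112, 247], [13, 124, 246], [10, 142, 215], [9, 135, 149], [9, 134, 141], [9, 134, 143], [9, 135, 144], [9, 134, 146], [9, 135, 147], [9, 134, 148], [9, 134, 148], [9, 134, 148], [9, 135, 149], [9, 136, 150], [9, 134, 150], [9, 134, 150], [9, 133, 151], [9, 133, 151], [9, 136, 152], [10, 136, 152], [9, 135, 153], [9, 135, 153], [9, 137, 154], [9, 136, 154], [9, 137, 154], [10, 137, 153], [9, 137, 153], [9, 134, 152], [9, 134, 152], [9, 136, 152], [9, 133, 151], [9, 135, 151], [10, 138, 150], [9, 135, 149], [9, 134, 148], [9, 135, 147], [9, 134, 145], [9, 135, 144], [9, 135, 142], [9, 133, 142], [9, 137, 162], [10, 137, 232], [15, 118, 247], [15, 114, 247], [11, 132, 241], [11, 139, 191], [11, 136, 185], [11, 137, 188], [11, 138, 194], [11, 139, 197]]
[ 11 140 199] [ 11 136 174] [ 11 138 191]
```

```bash
sed -i 's/^h=clay.*/h=clay(im); m=((h[...,2]>225)\&(h[...,1]>90)).astype(np.uint8)*255/; s/^m=cv2.morph.*/m=cv2.morphologyEx(m,cv2.MORPH_CLOSE,np.ones((3,3)))/; s/; print(cv2.bound/\n    if .015<r<.05: print(cv2.bound/' ring.py; python3 ring.py .105 w2; python3 ring.py .13 w2
```

```text
(295, 168, 46, 44) centre 0.4455 0.2143 r 0.0279
(297, 170, 42, 40) centre 0.4456 0.2143 r 0.0251
(297, 170, 46, 44) centre 0.4452 0.2214 r 0.0259
(299, 172, 41, 40) centre 0.4452 0.2215 r 0.023
```

```bash
python3 st.py .4455 .2143 .05
```

```text
t 2.3 p [0.4442 0.2265 0.2341] yaw 2.31 tilt 0.02 w 0.0879 F [ 0.9  0.1 -0.3]
need frac [-0.061  0.004  0.921]
```

```bash
python3 -m jog '[-0.061,0.004,0,0,0,0,1, 0,0,0.15,0,0,0,1, 0,0,0.15,0,0,0,1, 0,0,0.15,0,0,0,1, 0,0,0.15,0,0,0,1, 0,0,0.15,0,0,0,1, 0,0,0.12,0,0,0,1, 0,0,0.05,0,0,0,1, 0,0,0,0,0,0,1, 0,0,0,0,0,0,-1, 0,0,0,0,0,0,-1, 0,0,0,0,0,0,-1, 0,0,0,0,0,0,-1, 0,0,0,0,0,0,-1, 0,0,0,0,0,0,-1]' 20; python3 st.py .4455 .2143 .05
```

```text
t: 3.8
tool_pos: [0.4448, 0.2163, 0.0508]
eef_rot: [0.0, 0.691, 0.723, 0.001]
wrist_force: [-0.6, 0.0, 4.9]
width: 0.0568
finger_force: 20.0
t 3.8 p [0.4448 0.2163 0.0508] yaw 2.57 tilt 0.08 w 0.0568 F [-0.6  0.   4.9]
need frac [-0.01   0.003  0.004]
```

```bash
python3 -m jog '[0,0,-0.05,0,0,0,-1, 0,0,-0.12,0,0,0,-1, 0,0,-0.12,0,0,0,-1, 0,0,-0.08,0,0,0,-1, -0.1,0.12,0,0,0,0,-1, -0.1,0.12,0,0,0,0,-1, -0.1,0.12,0,0,0,0,-1, -0.1,0.12,0,0,0,0,-1, -0.1,0.12,0,0,0,0,-1, -0.1,0.12,0,0,0,0,-1, -0.1,0.12,0,0,0,0,-1, -0.08,0.08,0,0,0,0,-1, -0.03,0.04,0,0,0,0,-1, 0,0,0,0,0,0,-1, 0,0,0,0,0,0,-1]'
python3 - <<'E'
from h import *
g=grab('wrist');cv2.imwrite('pics/w3.png',g[0][:,:,::-1])
E
python3 st.py .6445 .065 .068
```

```text
t: 5.3
tool_pos: [0.6418, 0.0637, 0.1238]
eef_rot: [-0.001, 0.691, 0.723, -0.001]
wrist_force: [-0.1, 0.5, -2.9]
width: 0.0566
finger_force: 20.0
t 5.3 p [0.6416 0.0639 0.1239] yaw 2.6 tilt 0.11 w 0.0562 F [-0.2  0.1 -2.5]
need frac [0.005 0.015 0.28 ]
```

View pics/w3.png

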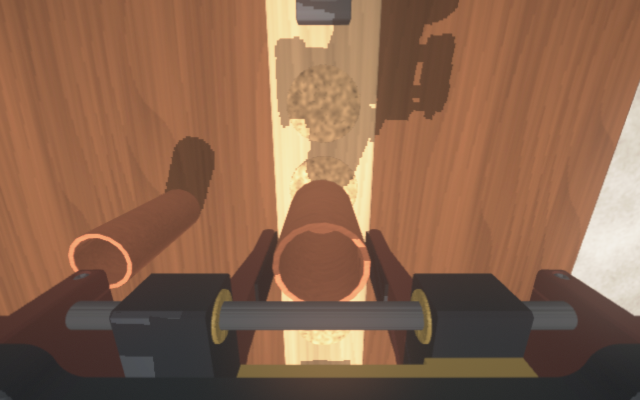

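The beaker is held upright over the row. Pad3 is seen whole at (323,104), edges from 287 to 358 and rows 66 to 142. The board edges are near columns 275 and 377, and pad2's far edge is near row 157.

Run:
```python
from h import *
g=grab('wrist')
print('pad3',cast(g,[(323,104),(287,104),(358,104),(323,66),(323,142),(325,157)],.017)[:,:2].round(4))
print('board L/R edge',cast(g,[(267,30),(280,200),(380,30),(373,160)],.014)[:,:2].round(4))
g=grab('top');h=clay(g[0]);m=((h[...,1]<132)&(h[...,2]>150)&(h[...,0]>11)|((h[...,1]>130)&(h[...,0]>=12)&(h[...,2]>140))).astype(np.uint8)*255
m[:145]=0;m[210:]=0;m[:,:236]=0;m[:,470:]=0
c=max(cv2.findContours(m,cv2.RETR_EXTERNAL,cv2.CHAIN_APPROX_NONE)[0],key=cv2.contourArea)
P=cast(g,c.reshape(-1,2),.014)[:,:2].astype(np.float32); print('board',cv2.minAreaRect(P))
```

```text
pad3 [[0.64   0.1542]
 [0.6032 0.1525]
 [0.6758 0.1559]
 [0.6383 0.1896]
 [0.6419 0.1159]
 [0.6448 0.1001]]
board L/R edge [[0.5829 0.2192]
 [0.5958 0.0479]
 [0.6916 0.2242]
 [0.6976 0.0988]]
board ((0.6560317277908325, -0.17800889909267426), (0.11012475192546844, 0.14813801646232605), 3.1565096378326416)
```

```bash
python3 -m jog '[0.005,0.015,0.06,0,0,0,-1, 0,0,0.08,0,0,0,-1, 0,0,0.07,0,0,0,-1, 0,0,0.03,0,0,0,-1, 0,0,0.02,0,0,0,-1, 0,0,0.01,0,0,0,-1, 0,0,0.01,0,0,0,-1, 0,0,0,0,0,0,-1, 0,0,0,0,0,0,-1, 0,0,0,0,0,0,-1]';python3 st.py .6445 .065 .068
```

```text
t: 6.45
tool_pos: [0.6465, 0.0641, 0.0686]
eef_rot: [0.0, 0.691, 0.723, 0.0]
wrist_force: [-0.5, 0.3, -2.4]
width: 0.0567
finger_force: 20.0
t 6.5 p [0.6465 0.0641 0.0686] yaw 2.57 tilt 0.04 w 0.0567 F [-0.5  0.3 -2.4]
need frac [ 0.005 -0.01   0.003]
```

```bash
python3 -m jog '[0,-0.005,0.005,0,0,0,-1, 0,0,0,0,0,0,-1]'; python3 -m jog '[0,0,0.005,0,0,0,-1, 0,0,0,0,0,0,-1]'
```

```text
t: 6.65
tool_pos: [0.6459, 0.0641, 0.0679]
eef_rot: [0.001, 0.691, 0.723, 0.001]
wrist_force: [0.5, 0.3, 2.5]
width: 0.0564
finger_force: 20.0
t: 6.85
tool_pos: [0.646, 0.0641, 0.0679]
eef_rot: [0.001, 0.691, 0.723, 0.001]
wrist_force: [-1.7, 0.8, 9.0]
width: 0.0562
finger_force: 20.0
```

```bash
python3 -m jog '[0,0,0,0,0,0,1, 0,0,0,0,0,0,1, 0,0,0,0,0,0,1, 0,0,-0.1,0,0,0,1, 0,0,-0.2,0,0,0,1, 0,0,-0.2,0,0,0,1, 0,0,-0.2,0,0,0,1, 0,0,-0.2,0,0,0,1, 0,-0.2,0,0,0,0,1, 0,-0.2,0,0,0,0,1, 0,-0.2,0,0,0,0,1, 0,-0.2,0,0,0,0,1, 0,-0.05,0,0,0,0,1, 0,0,0,0,0,0,1, 0,0,0,0,0,0,1]' ; python3 ring.py .13 w4; python3 st.py .4756 .0295 .08; python3 m.py | grep clay
```

```text
t: 8.35
tool_pos: [0.4769, 0.0564, 0.2466]
eef_rot: [0.001, 0.691, 0.723, 0.001]
wrist_force: [0.1, -0.5, 0.3]
width: 0.0877
finger_force: 0.0
(299, 190, 40, 37) centre 0.4761 0.0298 r 0.0236
(301, 192, 36, 34) centre 0.4761 0.03 r 0.0215
(443, 166, 43, 41) centre 0.6424 0.0642 r 0.0248
(409, 78, 44, 53) centre 0.5926 0.1514 r 0.0283
t 8.4 p [0.4772 0.0564 0.2464] yaw 2.57 tilt 0.1 w 0.0882 F [-0.3 -0.2 -0.7]
need frac [-0.134 -0.015  0.832]
clay (432, 234, 26, 27) 444.6 246.9 r 13.6 ell [445.4 247.2] {0.05: [0.4696, -0.1928], 0.086: [0.4705, -0.1832], 0.105: [0.471, -0.1781], 0.13: [0.4716, -0.1714]}
clay (442, 239, 15, 15) 449.0 246.0 r 7.3 ell [449.1 246.2] {0.05: [0.4715, -0.2034], 0.086: [0.4724, -0.1935], 0.105: [0.4728, -0.1882], 0.13: [0.4734, -0.1813]}
clay (324, 156, 25, 25) 336.3 167.9 r 12.7 ell [336.3 167.8] {0.05: [0.6555, 0.0592], 0.086: [0.6506, 0.0609], 0.105: [0.648, 0.0618], 0.13: [0.6445, 0.0629]}
clay (325, 156, 24, 24) 336.5 167.7 r 11.8 ell [336.5 167.5] {0.05: [0.6561, 0.0587], 0.086: [0.6511, 0.0604], 0.105: [0.6485, 0.0613], 0.13: [0.645, 0.0625]}
```

```bash
python3 -m jog '[-0.132,-0.01,0,0,0,0,1, 0,0,0,0,0,0,1, 0,0,0.15,0,0,0,1, 0,0,0.15,0,0,0,1, 0,0,0.15,0,0,0,1, 0,0,0.15,0,0,0,1, 0,0,0.15,0,0,0,1, 0,0,0.08,0,0,0,1, 0,0,0,0,0,0,1, 0,0,0,0,0,0,-1, 0,0,0,0,0,0,-1, 0,0,0,0,0,0,-1, 0,0,0,0,0,0,-1, 0,0,0,0,0,0,-1, 0,0,0,0,0,0,-1]' 20; python3 st.py .6405 .153 .16
```

```text
t: 9.95
tool_pos: [0.4749, 0.0299, 0.0806]
eef_rot: [0.0, 0.691, 0.723, 0.0]
wrist_force: [0.4, 0.1, 3.2]
width: 0.0477
finger_force: 20.0
t 9.9 p [0.4749 0.0299 0.0806] yaw 2.57 tilt 0.07 w 0.0477 F [0.4 0.1 3.2]
need frac [ 0.578  0.855 -0.396]
```

```bash
python3 -m jog '[0,0,-0.05,0,0,0,-1, 0,0,-0.12,0,0,0,-1, 0,0,-0.12,0,0,0,-1, 0,0,-0.1,0,0,0,-1, 0.12,0,0,0,0,0,-1, 0.15,0,0,0,0,0,-1, 0.15,0.06,0,0,0,0,-1, 0.1,0.12,0,0,0,0,-1, 0.05,0.15,0,0,0,0,-1, 0,0.15,0,0,0,0,-1, 0,0.15,0,0,0,0,-1, 0,0.14,0,0,0,0,-1, 0,0.08,0,0,0,0,-1, 0,0,0.08,0,0,0,-1, 0,0,0.12,0,0,0,-1, 0,0,0.08,0,0,0,-1, 0,0,0.02,0,0,0,-1, 0,0,0,0,0,0,-1, 0,0,0,0,0,0,-1]'; python3 st.py .6405 .153 .0975
```

```text
t: 11.85
tool_pos: [0.6393, 0.1515, 0.0987]
eef_rot: [0.0, 0.691, 0.723, 0.0]
wrist_force: [0.4, 0.6, -1.7]
width: 0.0474
finger_force: 20.0
t 11.8 p [0.6393 0.1515 0.0987] yaw 2.57 tilt 0.01 w 0.0474 F [ 0.4  0.6 -1.7]
need frac [0.007 0.006 0.006]
```

```bash
python3 -m jog '[0.005,0,0.006,0,0,0,-1, 0,0,0,0,0,0,-1]'; python3 -m jog '[0,0,0.004,0,0,0,-1, 0,0,0,0,0,0,-1]'
```

```text
t: 12.05
tool_pos: [0.6396, 0.1527, 0.0975]
eef_rot: [0.0, 0.691, 0.723, 0.0]
wrist_force: [1.1, -0.1, -0.2]
width: 0.0476
finger_force: 20.0
t: 12.25
tool_pos: [0.6398, 0.1525, 0.0974]
eef_rot: [0.001, 0.691, 0.723, 0.0]
wrist_force: [-0.7, -0.9, 5.7]
width: 0.0476
finger_force: 20.0
```

```bash
python3 -m jog '[0,0,0,0,0,0,1, 0,0,0,0,0,0,1, 0,0,0,0,0,0,1, 0,0,-0.1,0,0,0,1, 0,0,-0.2,0,0,0,1, 0,0,-0.2,0,0,0,1, 0,0,-0.15,0,0,0,1, -0.17,-0.1,0,0,0,0,1, -0.17,-0.1,0,0,0,0,1, -0.17,-0.1,0,0,0,0,1, -0.17,-0.1,0,0,0,0,1, -0.17,-0.1,0,0,0,0,1, -0.17,-0.1,0,0,0,0,1, -0.17,-0.1,0,0,0,0,1, -0.17,-0.1,0,0,0,0,1, -0.17,-0.1,0,0,0,0,1, 0,0,0,0,0,0,1, 0,0,0,0,0,0,1]'; python3 ring.py .086 w5; echo; python3 ring.py .05 w5; python3 st.py .4724 -.1935 .058; python3 m.py|grep clay
```

```text
t: 14.05
tool_pos: [0.4728, -0.1617, 0.2262]
eef_rot: [-0.0, 0.692, 0.722, 0.0]
wrist_force: [0.5, -0.2, -0.1]
width: 0.0878
finger_force: 0.0
(255, 346, 46, 16) centre 0.4186 -0.4349 r 0.0358
(295, 176, 45, 45) centre 0.469 -0.1831 r 0.0295
(306, 195, 26, 24) centre 0.472 -0.194 r 0.0165
(423, 104, 51, 42) centre 0.6205 -0.094 r 0.0303

(255, 346, 46, 16) centre 0.413 -0.474 r 0.0399
(295, 176, 45, 45) centre 0.47 -0.1941 r 0.0327
(306, 195, 26, 25) centre 0.4726 -0.2065 r 0.0183
(420, 105, 45, 65) centre 0.6289 -0.1038 r 0.0417
t 14.2 p [ 0.4735 -0.1606  0.2262] yaw 2.59 tilt 0.03 w 0.088 F [0.  0.1 0.1]
need frac [-0.165 -0.013  0.841]
clay (432, 234, 24, 27) 444.5 247.0 r 13.8 ell [444.8 247.4] {0.05: [0.4693, -0.1926], 0.086: [0.4702, -0.183], 0.105: [0.4707, -0.1779], 0.13: [0.4714, -0.1712]}
clay (284, 158, 22, 23) 294.5 169.0 r 11.2 ell [294.6 169.2] {0.05: [0.6534, 0.1565], 0.086: [0.6485, 0.1551], 0.105: [0.6459, 0.1544], 0.13: [0.6425, 0.1534]}
clay (285, 159, 20, 21) 294.7 169.0 r 10.2 ell [294.7 169. ] {0.05: [0.6535, 0.1561], 0.086: [0.6486, 0.1547], 0.105: [0.646, 0.154], 0.13: [0.6426, 0.153]}
clay (324, 156, 25, 25) 336.5 167.8 r 12.6 ell [336.3 167.8] {0.05: [0.6557, 0.0588], 0.086: [0.6508, 0.0605], 0.105: [0.6482, 0.0614], 0.13: [0.6447, 0.0626]}
clay (325, 156, 24, 23) 336.5 167.7 r 11.8 ell [336.5 167.4] {0.05: [0.6561, 0.0587], 0.086: [0.6511, 0.0604], 0.105: [0.6485, 0.0613], 0.13: [0.645, 0.0625]}
```

View pics/w5.png

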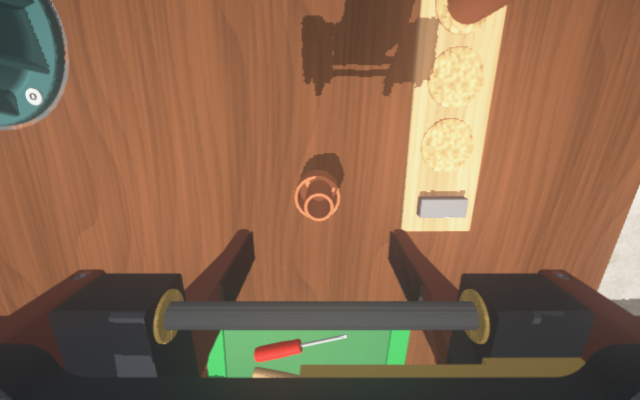

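The cup is inside the bowl at (319,207), with pad0 at (447,145) and pad1 at (456,77) clearly visible.

```bash
python3 - <<'E'
from h import *
g=grab('wrist'); print(cast(g,[(447,145),(456,77)],.017).round(4))
E
python3 -m jog '[-0.165,-0.01,0,0,0,0,1, 0,0,0,0,0,0,1, 0,0,0.15,0,0,0,1, 0,0,0.15,0,0,0,1, 0,0,0.15,0,0,0,1, 0,0,0.15,0,0,0,1, 0,0,0.15,0,0,0,1, 0,0,0.08,0,0,0,1, 0,0,0.01,0,0,0,1, 0,0,0,0,0,0,1, 0,0,0,0,0,0,-1, 0,0,0,0,0,0,-1, 0,0,0,0,0,0,-1, 0,0,0,0,0,0,-1, 0,0,0,0,0,0,-1, 0,0,0,0,0,0,-1, 0,0,0,0,0,0,-1]' 15; python3 st.py .649 -.027 .15
```

```text
[[ 0.6534 -0.1143  0.017 ]
 [ 0.6491 -0.0244  0.017 ]]
t: 15.95
tool_pos: [0.4725, -0.1944, 0.0582]
eef_rot: [-0.0, 0.691, 0.723, -0.0]
wrist_force: [-0.8, 0.3, 0.1]
width: 0.0353
finger_force: 0.0
t 15.9 p [ 0.4725 -0.1944  0.0582] yaw 2.57 tilt 0.01 w 0.0353 F [-0.8  0.3  0.1]
need frac [ 0.797  0.919 -0.459]
```

Width is below the cup diameter with no force, so I'll look before doing anything else.

Run:
```python
from h import *
g=grab('wrist'); cv2.imwrite('pics/w6.png',g[0][:,:,::-1]); print(arm.observe()['width'],arm.observe()['finger_force'])
g=grab('scene'); print(g[0].shape); cv2.imwrite('pics/s6.png',cv2.resize(g[0][120:270,120:320],None,fx=3.5,fy=3.5)[:,:,::-1])
```

```text
0.030901301442877557 0.0
(400, 640, 3)
```

View pics/w6.png

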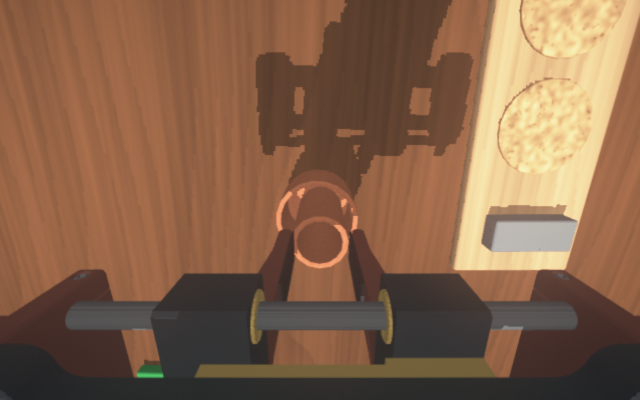

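View pics/s6.png

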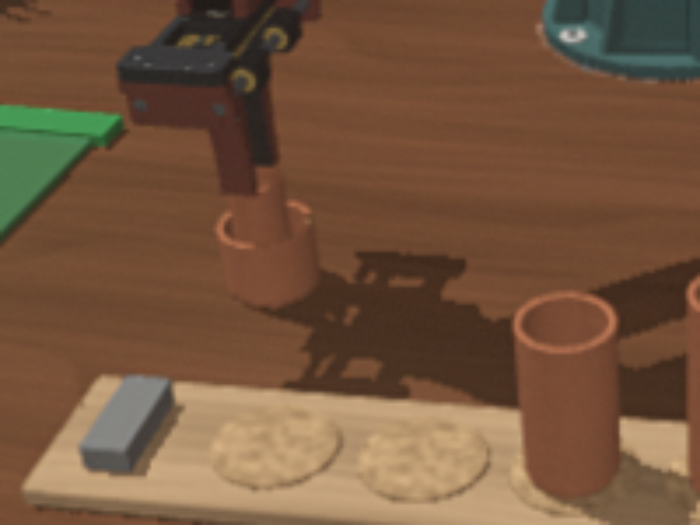

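```bash
python3 ring.py .086 w7; echo; python3 ring.py .05 w7; python3 st.py .472 -.194 .058
python3 - <<'E'
from h import *
g=grab('wrist'); print(cast(g,[(294,242),(349,242),(320,216),(320,268)],.086).round(4)); s=arm.observe(); Rt=rot(s)
for a in (-.01,.01):
  for z in(-.038,-.019,0): print(a,z,proj(g,s['tool_pos']+Rt@[a,.0154,z]).round(0))
E
```

```text
(484, 252, 51, 18) centre 0.6009 -0.2033 r 0.0176

(484, 252, 50, 18) centre 0.6295 -0.2241 r 0.0208
(488, 157, 17, 49) centre 0.6034 -0.1555 r 0.0187
(579, 45, 21, 50) centre 0.6483 -0.0772 r 0.0152
t 16.1 p [ 0.4725 -0.1944  0.0581] yaw 2.57 tilt 0.01 w 0.019 F [ 0.6 -0.1  1.3]
need frac [ 0.002 -0.002  0.001]
[[ 0.4556 -0.194   0.086 ]
 [ 0.4915 -0.1923  0.086 ]
 [ 0.4717 -0.1751  0.086 ]
 [ 0.4734 -0.2125  0.086 ]]
-0.01 -0.038 [[344. 265.]]
-0.01 -0.019 [[342. 251.]]
-0.01 0 [[340. 239.]]
0.01 -0.038 [[345. 236.]]
0.01 -0.019 [[343. 224.]]
0.01 0 [[341. 214.]]
```

Run:
```python
from h import *
g=grab('wrist'); a=g[0]
b=grab('scene')[0]
print([(round(arm.observe()['width'],4),arm.observe()['finger_force'])])
A=cv2.resize(a[130:300,220:420],(400,340)); B=cv2.resize(b[120:220,150:250],(340,340))
cv2.imwrite('pics/w8.png',np.hstack([A,B])[:,:,::-1])
```

```text
[(0.0073, 0.0)]
```

View pics/w8.png

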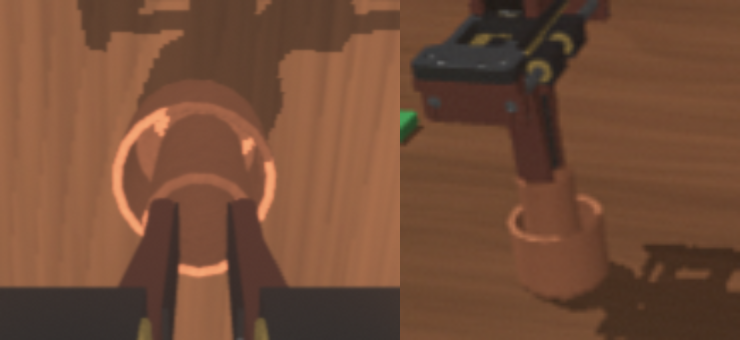

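Run:
```python
from h import *
g=grab('scene'); s=arm.observe(); p=s['tool_pos']; Rt=rot(s)
print(round(s['width'],4),s['finger_force'],s['wrist_force'].round(1))
im=cv2.resize(g[0][100:220,130:260],None,fx=5,fy=5,interpolation=cv2.INTER_CUBIC)[:,:,::-1].copy()
def mk(P,c):
    u=proj(g,P)[0]; print(u.round(1)); cv2.circle(im,tuple(int(5*v) for v in (u-[130,100])),3,c,-1)
mk(p,(0,255,0)); mk(p+[0,0,.03],(255,255,0)); mk([.4725,-.194,.086],(255,0,0)); mk([.4725+.019,-.194,.086],(0,0,255))
cv2.imwrite('pics/s9.png',im)
```

```text
0.0033 0.0 [ 0.3 -0.9  0.7]
[193.5 180.5]
[191.5 169.4]
[191.8 170.3]
[188.6 174.4]
```

View pics/s9.png

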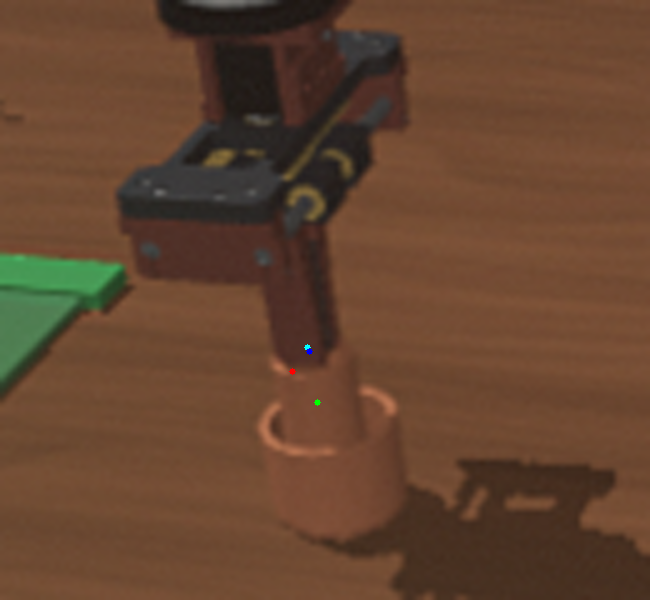

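The fingertips actually end about 30 mm above the reported TCP. Both the scene view (tip row 362 against the projected row 402) and the wrist view show it. The fingers shut just above the cup without touching it. I'll raise, reopen and go deeper.

```bash
python3 -m jog '[0,0,-0.1,0,0,0,-1, 0,0,-0.1,0,0,0,1, 0,0,0,0,0,0,1, 0,0,0,0,0,0,1, 0,0,0,0,0,0,1, 0,0,0,0,0,0,1, 0,0,0,0,0,0,1, 0,0,0,0,0,0,1, 0,0,0,0,0,0,1, 0,0,0,0,0,0,1, 0,0,0,0,0,0,1, 0,0,0,0,0,0,1, 0,0,0,0,0,0,1, 0,0,0,0,0,0,1, 0,0,0,0,0,0,1]' 15; python3 ring.py .086 w10; python3 st.py .4725 -.194 .032
```

```text
t: 17.85
tool_pos: [0.4726, -0.1944, 0.0982]
eef_rot: [0.0, 0.691, 0.723, -0.0]
wrist_force: [-0.8, -0.2, 0.3]
width: 0.0879
finger_force: 0.0
(284, 171, 68, 71) centre 0.4687 -0.1834 r 0.0292
(300, 201, 40, 38) centre 0.4723 -0.1938 r 0.0162
(481, 51, 17, 49) centre 0.5815 -0.0833 r 0.0151
t 17.9 p [ 0.4726 -0.1943  0.0982] yaw 2.57 tilt 0.0 w 0.0878 F [ 0.  -0.2 -0.4]
need frac [ 0.002 -0.     0.331]
```

```bash
python3 -m jog '[0,0,0.1,0,0,0,1, 0,0,0.1,0,0,0,1, 0,0,0.08,0,0,0,1, 0,0,0.04,0,0,0,1, 0,0,0.01,0,0,0,1, 0,0,0,0,0,0,-1, 0,0,0,0,0,0,-1, 0,0,0,0,0,0,-1, 0,0,0,0,0,0,-1, 0,0,0,0,0,0,-1, 0,0,0,0,0,0,-1, 0,0,0,0,0,0,-1, 0,0,0,0,0,0,-1]' 15; python3 st.py .4725 -.194 .032
```

```text
t: 19.2
tool_pos: [0.4726, -0.1944, 0.0322]
eef_rot: [0.0, 0.691, 0.723, -0.0]
wrist_force: [0.4, -0.5, 1.6]
width: 0.038
finger_force: 15.0
t 19.2 p [ 0.4726 -0.1944  0.0322] yaw 2.57 tilt 0.01 w 0.038 F [ 0.4 -0.5  1.6]
need frac [ 0.002 -0.     0.001]
```

```bash
python3 -m jog '[0,0,-0.05,0,0,0,-1, 0,0,-0.1,0,0,0,-1, 0,0,-0.15,0,0,0,-1, 0,0,-0.15,0,0,0,-1, 0,0,-0.05,0,0,0,-1, 0.1,0.11,0,0,0,0,-1, 0.1,0.12,0,0,0,0,-1, 0.1,0.12,0,0,0,0,-1, 0.1,0.12,0,0,0,0,-1, 0.1,0.12,0,0,0,0,-1, 0.1,0.12,0,0,0,0,-1, 0.1,0.11,0,0,0,0,-1, 0.1,0.1,0,0,0,0,-1, 0,0,0,0,0,0,-1, 0,0,0,0,0,0,-1]'; python3 st.py .649 -.026 .0435
```

```text
t: 20.7
tool_pos: [0.6485, -0.0258, 0.1312]
eef_rot: [-0.001, 0.691, 0.723, -0.001]
wrist_force: [-0.0, 0.2, -1.4]
width: 0.0381
finger_force: 15.0
t 20.7 p [ 0.6485 -0.0258  0.1312] yaw 2.65 tilt 0.11 w 0.0381 F [-0.   0.2 -1.4]
need frac [-0.001  0.003  0.438]
```

```bash
python3 -m jog '[0,0,0.1,0,0,0,-1, 0,0,0.12,0,0,0,-1, 0,0,0.1,0,0,0,-1, 0,0,0.06,0,0,0,-1, 0,0,0.03,0,0,0,-1, 0,0,0.015,0,0,0,-1, 0,0,0.01,0,0,0,-1, 0,0,0,0,0,0,-1, 0,0,0,0,0,0,-1]'; python3 -m jog '[0,0,0.004,0,0,0,-1, 0,0,0,0,0,0,-1]'
```

```text
t: 21.6
tool_pos: [0.6498, -0.0263, 0.0459]
eef_rot: [0.001, 0.691, 0.723, 0.0]
wrist_force: [0.7, 0.0, -0.3]
width: 0.0379
finger_force: 15.0
t: 21.8
tool_pos: [0.6494, -0.0262, 0.0447]
eef_rot: [0.0, 0.691, 0.723, 0.0]
wrist_force: [-0.4, -0.3, -0.4]
width: 0.0379
finger_force: 15.0
```

```bash
python3 -m jog '[0,0,0.006,0,0,0,-1, 0,0,0,0,0,0,-1]'; python3 -m jog '[0,0,0.004,0,0,0,-1, 0,0,0,0,0,0,-1]'
```

```text
t: 22.0
tool_pos: [0.6494, -0.0263, 0.0433]
eef_rot: [0.0, 0.691, 0.723, 0.0]
wrist_force: [0.2, 0.7, 0.1]
width: 0.0379
finger_force: 15.0
t: 22.2
tool_pos: [0.6495, -0.0263, 0.0433]
eef_rot: [0.0, 0.691, 0.723, 0.0]
wrist_force: [-2.1, -0.4, 5.3]
width: 0.0377
finger_force: 15.0
```

```bash
python3 -m jog '[0,0,0,0,0,0,1, 0,0,0,0,0,0,1, 0,0,0,0,0,0,1, 0,0,0,0,0,0,1, 0,0,-0.1,0,0,0,1, 0,0,-0.2,0,0,0,1, 0,0,-0.2,0,0,0,1, 0,0,-0.2,0,0,0,1, -0.13,-0.18,0,0,0,0,1, -0.13,-0.19,0,0,0,0,1, -0.13,-0.19,0,0,0,0,1, -0.13,-0.19,0,0,0,0,1, -0.12,-0.18,0,0,0,0,1, 0,0,0,0,0,0,1, 0,0,0,0,0,0,1]'; python3 ring.py .05 w11;  python3 st.py .470 -.1935 -.01; python3 m.py|grep clay
```

```text
t: 23.7
tool_pos: [0.469, -0.1629, 0.1826]
eef_rot: [0.0, 0.692, 0.722, 0.0]
wrist_force: [0.3, 0.9, 0.2]
width: 0.0877
finger_force: 0.0
(295, 183, 51, 47) centre 0.4698 -0.1927 r 0.0317
(297, 191, 47, 38) centre 0.4698 -0.1928 r 0.0294
(507, 39, 36, 38) centre 0.6805 -0.016 r 0.0189
t 23.8 p [ 0.4699 -0.1625  0.1827] yaw 2.52 tilt 0.07 w 0.0878 F [ 0.5 -0.3  0.2]
need frac [-0.155 -0.007  0.963]
clay (432, 234, 19, 27) 444.0 247.0 r 13.6 ell [443.8 247.2] {0.05: [0.4693, -0.1914], 0.086: [0.4702, -0.1818], 0.105: [0.4707, -0.1768], 0.13: [0.4714, -0.1701]}
clay (367, 160, 17, 17) 375.1 168.1 r 8.4 ell [375. 168.] {0.05: [0.6548, -0.0315], 0.086: [0.6499, -0.027], 0.105: [0.6473, -0.0246], 0.13: [0.6439, -0.0214]}
clay (368, 161, 15, 15) 375.0 168.0 r 7.3 ell [375.1 167.9] {0.05: [0.6551, -0.0312], 0.086: [0.6502, -0.0267], 0.105: [0.6476, -0.0243], 0.13: [0.6441, -0.0212]}
clay (284, 159, 22, 22) 294.5 169.0 r 11.2 ell [294.7 169.2] {0.05: [0.6534, 0.1565], 0.086: [0.6485, 0.1551], 0.105: [0.6459, 0.1544], 0.13: [0.6425, 0.1534]}
clay (285, 159, 20, 21) 294.7 169.0 r 10.2 ell [294.7 169. ] {0.05: [0.6535, 0.1561], 0.086: [0.6486, 0.1547], 0.105: [0.646, 0.154], 0.13: [0.6426, 0.153]}
clay (324, 156, 26, 25) 336.4 167.8 r 12.8 ell [336.4 167.8] {0.05: [0.6559, 0.0591], 0.086: [0.6509, 0.0608], 0.105: [0.6483, 0.0617], 0.13: [0.6448, 0.0628]}
clay (325, 156, 24, 24) 336.5 167.7 r 11.8 ell [336.5 167.5] {0.05: [0.6561, 0.0588], 0.086: [0.6511, 0.0605], 0.105: [0.6485, 0.0614], 0.13: [0.6451, 0.0626]}
```

```bash
python3 -m jog '[-0.152,-0.004,0,0,0,0,1, 0,0,0,0,0,0,1, 0,0,0.15,0,0,0,1, 0,0,0.15,0,0,0,1, 0,0,0.15,0,0,0,1, 0,0,0.15,0,0,0,1, 0,0,0.15,0,0,0,1, 0,0,0.1,0,0,0,1, 0,0,0.05,0,0,0,1, 0,0,0,0,0,0,1, 0,0,0,0,0,0,-1, 0,0,0,0,0,0,-1, 0,0,0,0,0,0,-1, 0,0,0,0,0,0,-1, 0,0,0,0,0,0,-1, 0,0,0,0,0,0,-1]' 20; python3 st.py .653 -.116 .019
```

```text
t: 25.4
tool_pos: [0.4703, -0.1932, 0.0033]
eef_rot: [0.001, 0.691, 0.723, 0.0]
wrist_force: [-0.1, 0.2, 6.8]
width: 0.0632
finger_force: 20.0
t 25.4 p [ 0.4703 -0.1932  0.0033] yaw 2.56 tilt 0.09 w 0.0632 F [-0.1  0.2  6.8]
need frac [ 0.345  0.93  -0.078]
```

```bash
python3 -m jog '[0,0,-0.05,0,0,0,-1, 0,0,-0.1,0,0,0,-1, 0,0,-0.12,0,0,0,-1, 0,0,-0.08,0,0,0,-1, 0.1,0.06,0,0,0,0,-1, 0.1,0.12,0,0,0,0,-1, 0.1,0.14,0,0,0,0,-1, 0.045,0.14,0,0,0,0,-1, 0,0.14,0,0,0,0,-1, 0,0.14,0,0,0,0,-1, 0,0.12,0,0,0,0,-1, 0,0.07,0,0,0,0,-1, 0,0,0.08,0,0,0,-1, 0,0,0.1,0,0,0,-1, 0,0,0.05,0,0,0,-1, 0,0,0.02,0,0,0,-1, 0,0,0,0,0,0,-1, 0,0,0,0,0,0,-1]'; python3 st.py .653 -.116 .0203
```

```text
t: 27.2
tool_pos: [0.6529, -0.1158, 0.0232]
eef_rot: [0.0, 0.691, 0.723, 0.0]
wrist_force: [1.1, 0.4, -1.7]
width: 0.0633
finger_force: 20.0
t 27.2 p [ 0.6529 -0.1158  0.0232] yaw 2.57 tilt 0.06 w 0.0633 F [ 1.1  0.4 -1.7]
need frac [-0.001  0.001  0.014]
```

```bash
python3 -m jog '[0,0,0.01,0,0,0,-1, 0,0,0,0,0,0,-1, 0,0,0.005,0,0,0,-1, 0,0,0,0,0,0,-1]'; python3 -m jog '[0,0,0.004,0,0,0,-1, 0,0,0,0,0,0,-1]'
```

```text
t: 27.6
tool_pos: [0.6527, -0.1157, 0.0203]
eef_rot: [0.0, 0.691, 0.723, 0.0]
wrist_force: [-0.5, 0.1, 3.8]
width: 0.063
finger_force: 20.0
t: 27.8
tool_pos: [0.6528, -0.1157, 0.0203]
eef_rot: [0.001, 0.691, 0.723, 0.0]
wrist_force: [-3.7, 0.7, 10.8]
width: 0.0632
finger_force: 20.0
```

In contact with the pad; release, retreat and check.

```bash
python3 -m jog '[0,0,0,0,0,0,1, 0,0,0,0,0,0,1, 0,0,0,0,0,0,1, 0,0,0,0,0,0,1, 0,0,0,0,0,0,1, 0,0,-0.1,0,0,0,1, 0,0,-0.2,0,0,0,1, 0,0,-0.2,0,0,0,1, 0,0,-0.2,0,0,0,1, 0,0,-0.2,0,0,0,1, 0,-0.2,0,0,0,0,1, 0,-0.2,0,0,0,0,1, 0,-0.2,0,0,0,0,1, 0,-0.2,0,0,0,0,1, 0,0,0,0,0,0,1, 0,0,0,0,0,0,1]'; python3 m.py|grep clay
python3 - <<'E'
from h import *
a=grab('top')[0][140:290,150:480]; b=grab('scene')[0][150:300,110:440]
cv2.imwrite('pics/end.png',cv2.resize(np.vstack([a,b]),None,fx=1.9,fy=1.9)[:,:,::-1])
E
```

```text
t: 29.4
tool_pos: [0.4923, -0.1229, 0.1989]
eef_rot: [0.0, 0.691, 0.723, 0.0]
wrist_force: [1.1, -0.3, 0.3]
width: 0.0876
finger_force: 0.0
clay (367, 160, 17, 17) 375.0 168.2 r 8.3 ell [375.  168.1] {0.05: [0.6545, -0.0312], 0.086: [0.6496, -0.0267], 0.105: [0.647, -0.0243], 0.13: [0.6436, -0.0211]}
clay (368, 161, 15, 15) 375.1 168.1 r 7.4 ell [375.1 167.9] {0.05: [0.6548, -0.0315], 0.086: [0.6499, -0.027], 0.105: [0.6473, -0.0246], 0.13: [0.6438, -0.0214]}
clay (284, 158, 22, 23) 294.5 169.0 r 11.2 ell [294.6 169. ] {0.05: [0.6534, 0.1566], 0.086: [0.6486, 0.1552], 0.105: [0.646, 0.1544], 0.13: [0.6426, 0.1535]}
clay (324, 156, 26, 25) 336.4 167.8 r 12.8 ell [336.5 167.8] {0.05: [0.6559, 0.0591], 0.086: [0.6509, 0.0608], 0.105: [0.6483, 0.0617], 0.13: [0.6448, 0.0628]}
clay (325, 156, 24, 24) 336.5 167.7 r 11.8 ell [336.5 167.5] {0.05: [0.6561, 0.0587], 0.086: [0.6511, 0.0604], 0.105: [0.6485, 0.0613], 0.13: [0.645, 0.0625]}
clay (399, 155, 27, 27) 411.7 168.0 r 13.7 ell [411.8 168. ] {0.05: [0.6551, -0.1178], 0.086: [0.6501, -0.1106], 0.105: [0.6475, -0.1067], 0.13: [0.6441, -0.1017]}
clay (407, 155, 18, 26) 412.5 167.7 r 12.8 ell [415.2 167.8] {0.05: [0.6557, -0.1198], 0.086: [0.6508, -0.1125], 0.105: [0.6482, -0.1086], 0.13: [0.6447, -0.1035]}
```

View pics/end.png

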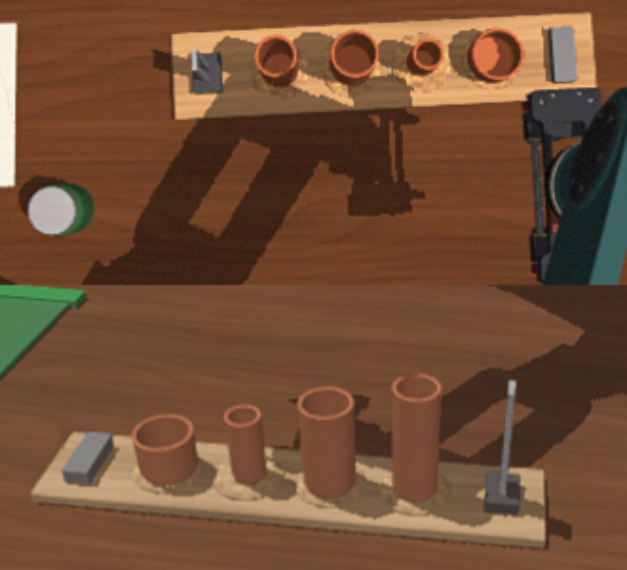

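All four stand upright on their pads in the right order from the stick, with rim centres within a few mm of the pad centres. The jar is undisturbed, the gripper is clear.

```bash
python3 -c "
from plant import order; print(order.job_done())"
```

```text
the job is handed in; nothing more can be done
None
```

I handed the job in at about 30 s: vase, beaker, cup and bowl stand upright on pad3 to pad0, in height order from the stick; camera checks put each within a few mm of its pad centre, and the green jar was never touched.

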